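Open the paint drawer and fold back its cover

ROBOT

A 7-joint arm with a two-finger parallel gripper is mounted at the origin on the work surface. World frame = base frame: x ahead of the robot, y to its left, z up, the work surface at z = 0. Lengths are in m, angles in rad, forces in N, time in s.
With the tool pointing down it reaches from about 0.425 to 1.025 m from the base axis. Payload 3.6 kg.
Tool frame: the origin (TCP) lies at the very end of the fingers, on their centre line; the grasp point (between the pads) lies 19 mm behind it; y points along the fingers, z is the direction in which the jaws open and shut, and the axes are right-handed (so a half turn about y gives the same grasp; the last joint's range is limited). The gripper opens to 85 mm and grips with 20 to 120 N. Pads are 22 mm wide; open, the fingers measure 114 mm over their backs; the gripper's body (76 mm by 85 mm) begins 54 mm behind the grasp point. The pads swing forward as they close: fully open they stand 13 mm farther back than shut.
Start: joints at [-1.391, 0.591, 0.048, 1.609, -0.033, 0.943, -0.034], TCP at [0.196, 0.698, 0.198] pointing down, gripper open.
Joint ranges: [-2.69, 2.69], [-0.47, 2.24], [-1.27, 1.36], [0.19, 2.51], [-1.53, 4.68], [0.08, 2.07], [-3.09, 3.09]. Speed limits (rad/s): [2.57, 2.57, 3.14, 3.14, 3.14, 3.14, 3.14].

INTERFACE

Orientations are given as a unit quaternion [x, y, z, w].
In Python, from bench import robot gives the robot as it stands. Calls block until the motion is done:
- robot.move_pose(position, orientation): joint-space move of the TCP to a pose.
- robot.move_linear(position, ori=None, vel=0.15): straight line of the TCP; ori=None keeps the orientation; vel is the mean speed in m/s.
- robot.move_joints(angles): joint-space move.
- robot.set_gripper(opening, effort=None): finger opening in m; effort is the grip in N (None keeps the last); returns when the fingers have stopped.
- robot.hold(seconds).
- robot.inverse_kinematics(position, orientation): joint angles nearest the present ones, or None.
- robot.state(): the state.
- robot.capture(name): name is "scene" or "top" or "wrist"; returns the picture (384x512x3 uint8, blue, green, red); there is no depth.
- robot.camera_info(name): a dict with "K" (3x3 intrinsics, pixels), "origin" and "orientation" of the camera in the world. Camera axes: x right, y up, looking along -z (the intrinsics and any distortion apply to the point x, -y, -z); pixel columns grow to the right and rows downward; lengths in m; the calibration is good to about 2 mm. A picture is of the moment at which its call begins: read the wrist's pose just before it. camera_info takes no time and is no camera call; for the wrist camera it gives the pose at the moment of the call.
A pose or a line that the arm cannot do raises robot.PlanningError and nothing moves.
- robot.job_done(): hands the job in, once; it reports no verdict.
The state is a dict: "t": time; "joint_pos": joint angles; "joint_vel": joint speeds; "joint_torque": joint torques, N m; "tool_pos": TCP position; "eef_rot": TCP orientation; "contact_force": force on the tool from outside, world axes, zero at the start; "ft_torque": the same for the moment, N m; "finger_gap": finger opening in m.
Only numpy, scipy, OpenCV 4.12 (cv2) and the standard library are available. Lean on these libraries where they do the work, as an engineer would, in place of code of your own. Each camera call takes 0.05 s, during which the arm holds its last target.

TASK

Get the paints ready: pull the chest's drawer, which stands a little ajar, all the way out past its catch to its stop. Then lever the dark cover plate up by its overhanging front lip and lay it gently back, without slamming, until it leans past upright towards the chest by itself; the drawer must stay fully out, and the pot, jar and bottle must stay where they are.

Things in the scene. Friction and masses are not known exactly. Their poses are not given: they have to be found in the camera images.
- chest: Low plywood chest fixed on the table, 236 deep (its x) x 320 wide (its y) x 100 high. Origin: middle of the foot of its front face, on the table. Its x points from the front face (x = 0) to its back, away from the robot; y to the robot's left; z up. Its roof board, 85 to 100 high, ends flush with the front face. The drawer comes out along -x.
- drawer (a joint): How far the drawer is out, m: 0 front board level with the chest's face, 0.160 hard stop. Starts ajar, 0.055 to 0.085. Friction about 1.5 N, light damping. From about 0.142 a sprung catch resists with about 8 N more; past 0.150 it snaps over and itself drives the drawer on to about 0.158; it then resists the drawer being pushed back in.
- drawer_front (a point): Point on the drawer: middle of its front board's outer face, 40 above the table; axes as the chest's. The drawer is an open tray with no handle. Front board 12 thick, 314 wide, top edge 70 above the table. Behind it, at chest y 43 to 134, lies an open empty brush well, floor 16 above the table; the rest (y -134 to 37) is under the cover plate.
- pull_edge (a point): Point on the drawer: top inner edge of its front board (70 above the table), at chest y = 90, the middle of the brush well's width. Free space lies behind it (chest +x) up to the chest's roof, which is (drawer opening - 12 mm) away.
- cover: Dark wood cover plate hinged to the drawer. Origin: middle of its front edge at mid-thickness; shut, its axes are the chest's; its x points to the hinge; its z tips from upright (shut) to 2.1 rad off vertical at its end stop, leaning towards the chest. Lightly damped: short of upright it falls shut, past it settles slowly at the end stop. Blocked by the chest's roof unless the drawer is fully out.
- cover_lip (a point): Point on the cover: middle of its front edge (chest y = -48.5) at its underside (72 above the table when shut). The plate is dark wood, 156 from hinge to front edge, 170 wide, 7 thick, about 0.12 kg; shut, it sticks out 18 mm before the front board as a lip that can be pushed up from below. Hinge line: along chest y, 156 behind this point (chest +x) and 3.5 above it when shut.
- flask: Bystander: amber bottle, 52 in diameter, 150 high, standing on the other side of the chest. Origin: centre of its underside.
- jar: Bystander: glass jar with a lid, 68 in diameter, 85 high, standing in front of the chest, off to the robot's right. Origin: centre of its underside.
- brush_pot: Bystander: terracotta pot with brushes, 80 in diameter at the rim, about 190 high and 100 wide with the brushes, standing beside the chest. Origin: centre of its underside.

How it is judged:
On the way, in this order (a step that is already met when the one before it is completed fails the run):
1. the drawer is pulled out past its catch to its stop, cover still shut (value of joint drawer above 0.154 m and angle between cover's own z axis and vertical below 0.3 rad), for 0.2 s.
2. the cover plate is past upright with the drawer still out (angle between cover's own z axis and vertical above 1.65 rad and value of joint drawer above 0.152 m), for 0.1 s.
At the end, for the whole second after the job is handed in: The drawer is out to its stop (more than 152 of 160 mm), the cover plate leans back at rest, its upper face turned more than 1.95 rad from level, and bottle, jar and brush pot stand within 20 mm of where they were (value of joint drawer above 0.152 m and angle between cover's own z axis and vertical above 1.95 rad and angular speed of cover below 0.1 rad/s and distance of each of flask, jar, brush_pot from where it was at the start of the episode below 0.02 m); the robot touches nothing.
It fails at once if the cover plate is swung faster than 3.5 rad/s (flung, dropped or slammed) (angular speed of cover above 3.5 rad/s).
It fails at once if bottle, jar or brush pot is pushed more than 30 mm or knocked over (distance of any of flask, jar, brush_pot from where it was at the start of the episode above 0.03 m or angle between any of flask, jar, brush_pot's own z axis and vertical above 0.5 rad).
It also fails if it takes over 51 s, if anything falls off the work surface, if the arm or the gripper's body presses on something with over 40 N, if the wrist force passes 120 N, or if a joint passes its speed limit or range.

## Working session

There is one attempt and no reset: what is moved stays moved. The work goes in short steps, each a Python script; the robot and the scene stay as the last script left them, time stands still between calls to the robot, and variables do not carry over. Pictures are saved under pics/ and viewed, and the job is handed in when it is done.

```bash
ls; mkdir -p pics
python3 - <<'E'
from bench import robot
import cv2
for n in("scene","top","wrist"):
    i=robot.camera_info(n); print(n,i)
    cv2.imwrite(f"pics/{n}0.png",robot.capture(n))
s=robot.state(); print(s)
E
```

```text
pics
scene {'K': array([[402.79984044,   0.        , 256.86533689],
       [  0.        , 402.79984044, 187.94078558],
       [  0.        ,   0.        ,   1.        ]]), 'origin': array([1.37705492, 0.21189691, 0.56314959]), 'orientation': array([0.29395621, 0.38224885, 0.70587828, 0.51885588])}
top {'K': array([[376.07064031,   0.        , 253.01734597],
       [  0.        , 376.07064031, 190.98317193],
       [  0.        ,   0.        ,   1.        ]]), 'origin': array([0.49650239, 0.00771309, 1.02520076]), 'orientation': array([-0.04893091,  0.04794513,  0.71551957, -0.6952257 ])}
wrist {'K': array([[325.25040067,   0.        , 250.68165338],
       [  0.        , 325.25040067, 196.81105539],
       [  0.        ,   0.        ,   1.        ]]), 'origin': array([0.1209487 , 0.71868638, 0.37199352]), 'orientation': array([-0.12171113, -0.09115688,  0.59743556,  0.7873675 ])}
{'t': 0.15, 'joint_pos': array([-1.3904942 ,  0.59192767,  0.04832349,  1.60955468, -0.03332704,
        0.94274083, -0.03368237]), 'joint_vel': array([-1.85690032e-04, -3.31787090e-03,  2.51030638e-04, -3.27653738e-03,
        8.83216257e-05, -6.74925472e-04,  8.91202171e-04]), 'joint_torque': array([ 2.57458538e-03, -5.49248993e+01,  1.54908691e+00, -1.98454034e+01,
        9.47956840e-03,  5.72049525e-03, -1.07168998e-05]), 'tool_pos': array([0.19583062, 0.69729164, 0.1967799 ]), 'eef_rot': array([ 0.70113664, -0.0965345 ,  0.09641964, -0.69985124]), 'contact_force': array([ 0.29661549, -0.12496986,  1.15229717]), 'ft_torque': array([0.02498491, 0.00929742, 0.02073353]), 'finger_gap': 0.08560069136141998}
```

View pics/scene0.png

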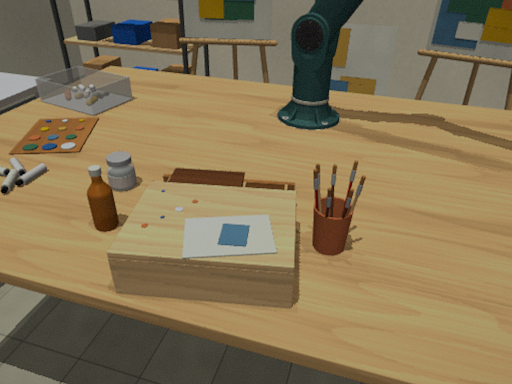

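View pics/top0.png

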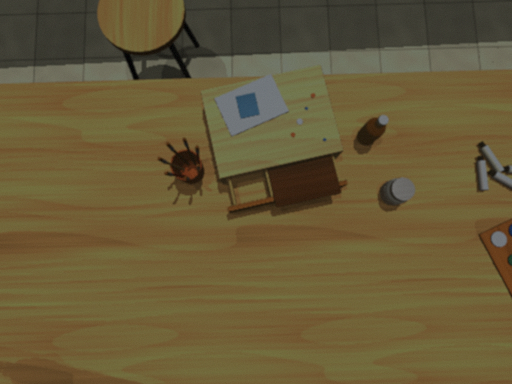

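The top view shows the chest at about (272,125). Its drawer is ajar with the front board from about (230,208) to (345,185), the dark cover at (305,183), the pot at (188,170), the jar at (400,190) and the bottle at (372,130). I'll enlarge it for precise corners.

Run:
```python
import cv2
a=cv2.imread("pics/top0.png")[55:235,180:400]
a=cv2.convertScaleAbs(a,alpha=1.8)
cv2.imwrite("pics/topz.png",cv2.resize(a,None,fx=3.3,fy=3.3,interpolation=cv2.INTER_CUBIC))
a=cv2.imread("pics/scene0.png")[145:310,80:360]
cv2.imwrite("pics/scenez.png",cv2.resize(a,None,fx=2.8,fy=2.8,interpolation=cv2.INTER_CUBIC))
```

```text
(no output)
```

View pics/topz.png

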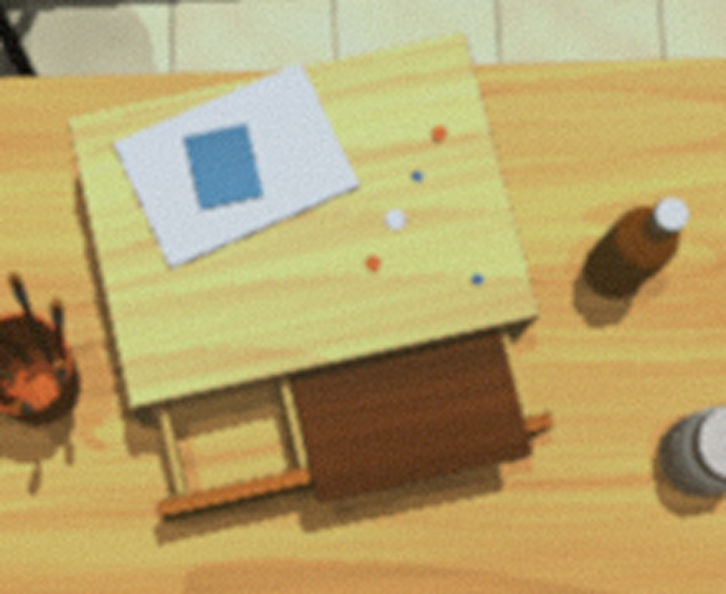

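View pics/scenez.png

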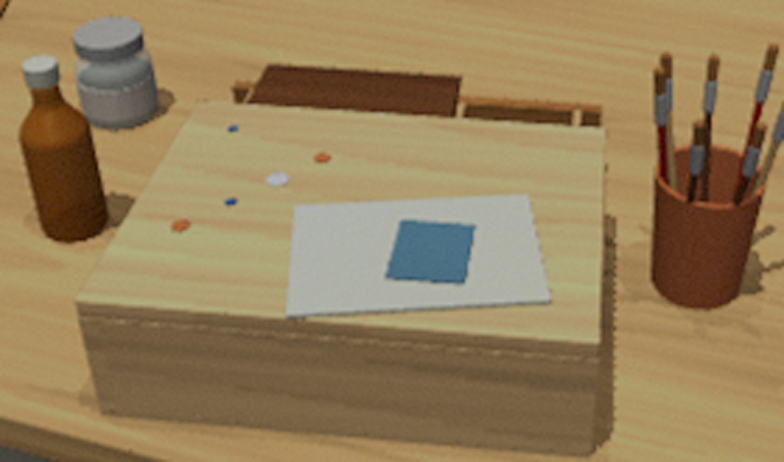

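```bash
cat > h.py <<'E'
import numpy as np
from scipy.spatial.transform import Rotation as R
def cast(info,uv,z):
    K=info["K"];d=np.linalg.inv(K)@[uv[0],uv[1],1.];d=np.array([d[0],-d[1],-d[2]])
    d=R.from_quat(info["orientation"]).apply(d);o=np.array(info["origin"])
    return o+d*(z-o[2])/d[2]
def proj(info,p):
    c=R.from_quat(info["orientation"]).inv().apply(np.array(p)-info["origin"])
    q=info["K"]@np.array([c[0],-c[1],-c[2]]);return q[:2]/q[2]
E
python3 - <<'E'
from bench import robot
from h import *
i=robot.camera_info("top")
z=lambda u,v:((u+.5)/3.3+180-.5,(v+.5)/3.3+55-.5)
W=np.array([cast(i,z(*p),.1)[:2] for p in [(70,118),(465,35),(537,316),(131,408)]])
M=np.array([[.236,.16],[.236,-.16],[0,-.16],[0,.16]])
c=M.mean(0);H=(M-c).T@(W-W.mean(0));U,S,V=np.linalg.svd(H);Rm=V.T@U.T
t=W.mean(0)-Rm@c;yaw=np.arctan2(Rm[1,0],Rm[0,0])
print("chest",t,yaw,"res",W-(M@Rm.T+t))
f=lambda p:Rm.T@(np.array(p[:2])-t)
for n,p,h in [("cover FL",(318,500),.079),("cover FR",(532,452),.079),("board L out",(162,516),.07),("board inner L",(160,501),.07),("board inner R",(305,471),.07),("board outR",(551,427),.07)]:
    w=cast(i,z(*p),h);print(n,w,f(w))
for n,p,h in [("pot rim",(30,370),.1),("jar lid",(728,445),.085),("flask cap",(671,215),.15),("jar front",(685,492),0.)]:
    w=cast(i,z(*p),h);print(n,w,f(w))
j=robot.camera_info("scene")
zz=lambda u,v:((u+.5)/2.8+80-.5,(v+.5)/2.8+145-.5)
W2=np.array([cast(j,zz(*p),.1)[:2] for p in [(605,340),(80,302),(190,100),(604,127)]])
print("scene roof", [f(w) for w in W2])
for n,p,h in [("cover FL",(461,74),.079),("cover FR",(262,66),.079),("flask cap",(40,65),.15),("jar lid",(109,34),.085),("brush top",(770,50),.19)]:
    w=cast(j,zz(*p),h);print(n,w,f(w))
E
```

```text
chest [ 0.68872804 -0.06589234] 0.19043007188025252 res [[-0.00029272 -0.00168961]
 [-0.00159116  0.00041533]
 [ 0.0017535   0.00222838]
 [ 0.00013037 -0.00095409]]
cover FL [ 0.58668779 -0.04978359  0.079     ] [-0.09714658  0.03513185]
cover FR [ 0.61896489 -0.21558584  0.079     ] [-0.09683621 -0.13378263]
board L out [0.57863474 0.07040241 0.07      ] [-0.0823051   0.15466953]
board inner L [0.5902933  0.07171862 0.07      ] [-0.07060817  0.1537552 ]
board inner R [ 0.61038453 -0.04109364  0.07      ] [-0.07223336  0.03917937]
board outR [ 0.63931231 -0.23366604  0.07      ] [-0.08027885 -0.15538738]
pot rim [0.6900872  0.16651088 0.1       ] [0.04532415 0.22794478]
jar lid [ 0.61924092 -0.36409391  0.085     ] [-0.12467495 -0.27965835]
flask cap [ 0.78123662 -0.31074352  0.15      ] [ 0.04449056 -0.25793513]
jar front [ 0.59209225 -0.35889646  0.        ] [-0.15034908 -0.26941612]
scene roof [array([0.23129902, 0.16434092]), array([ 0.23702668, -0.15327878]), array([ 0.00068271, -0.16504624]), array([-0.0024748 ,  0.15864938])]
cover FL [ 0.5796389  -0.05086804  0.079     ] [-0.10427331  0.03540123]
cover FR [ 0.62129946 -0.21786956  0.079     ] [-0.0949761  -0.13646696]
flask cap [ 0.78237863 -0.3084614   0.15      ] [ 0.04604389 -0.25591042]
jar lid [ 0.62186149 -0.36696944  0.085     ] [-0.12264604 -0.28297792]
brush top [0.66253684 0.20186111 0.19      ] [0.02496295 0.26787074]
```

Both views agree to within a few mm: the chest is at (0.689,-0.066), yaw 0.19, and the drawer is about 0.08 out. Next I check reachability for the pull and the lever.

```bash
cat >> h.py <<'E'
T=np.array([.6887,-.0659]);YAW=.1904
Cx=np.array([np.cos(YAW),np.sin(YAW),0]);Cy=np.array([-np.sin(YAW),np.cos(YAW),0]);Cz=np.array([0,0,1.])
def P(x,y,z): return np.array([*T,0])+Cx*x+Cy*y+Cz*z
def inchest(w): w=np.asarray(w)-[*T,0]; return np.array([w@Cx,w@Cy,w[2]])
def Q(point,jaw): # chest-frame vectors: tool y, tool z
    B=np.array([Cx,Cy,Cz]).T; y=B@np.array(point,float);y/=np.linalg.norm(y)
    z=B@np.array(jaw,float);z-=y*(z@y);z/=np.linalg.norm(z);x=np.cross(y,z)
    return R.from_matrix(np.array([x,y,z]).T).as_quat()
E
python3 - <<'E'
from bench import robot
from h import *
np.set_printoptions(precision=2,suppress=True)
s=robot.state();M=R.from_quat(s["eef_rot"]).as_matrix();print(M)
i=robot.camera_info("wrist");print("cam in tool",M.T@(i["origin"]-s["tool_pos"]))
for j in [(0,1,0),(0,-1,0),(1,0,0),(-1,0,0)]:
    q=Q((0,0,-1),j)
    print(j,[robot.inverse_kinematics(P(x,.09,z),q) for x,z in [(-.04,.15),(-.04,.048),(-.135,.048)]])
E=lambda r,th:(-.02-r*np.cos(th),.0755+r*np.sin(th))
for az in (90,60,45,30,0,-30,-45,-60,-90):
  for pit in (0,20,40):
    a,p=np.radians([az,pit]); d=(np.cos(a)*np.cos(p),-np.sin(a)*np.cos(p),-np.sin(p))
    for jn,j in (("vert",(0,0,1)),("-vert",(0,0,-1)),("hor",(np.sin(a),np.cos(a),0)),("-hor",(-np.sin(a),-np.cos(a),0))):
      q=Q(d,j); ok=""
      for th in np.radians([-8,20,45,70,90,105]):
        r=.15 if th<1 else .13
        x,z=E(r,th)
        x0,z0=-.17,.055
        ok+=str(int(robot.inverse_kinematics(P(x,-.02,z-.012),q) is not None))
      if "1" in ok: print(az,pit,jn,ok)
print(robot.state()["t"])
E
```

```text
[[ 0.96 -0.    0.27]
 [-0.27 -0.    0.96]
 [ 0.   -1.   -0.  ]]
cam in tool [-0.08 -0.18  0.  ]
(0, 1, 0) [array([-0.15,  0.53,  0.07,  1.87, -0.06,  0.75,  1.72]), array([-0.05,  0.67, -0.06,  1.92,  0.07,  0.56,  1.6 ]), array([-0.03,  0.59, -0.07,  2.13,  0.09,  0.43,  1.59])]
(0, -1, 0) [array([-0.6 ,  0.65,  0.77,  1.89, -0.6 ,  0.85, -0.9 ]), array([-0.52,  0.77,  0.64,  1.94, -0.73,  0.68, -0.8 ]), array([-0.48,  0.67,  0.57,  2.15, -0.73,  0.53, -0.73])]
(1, 0, 0) [array([-0.39,  0.56,  0.43,  1.88, -0.32,  0.77,  0.41]), array([-0.3 ,  0.69,  0.29,  1.93, -0.34,  0.57,  0.42]), array([-0.25,  0.6 ,  0.24,  2.14, -0.33,  0.44,  0.44])]
(-1, 0, 0) [array([ 0.15,  0.55, -0.35,  1.85,  0.26,  0.78,  2.99]), array([ 0.2 ,  0.7 , -0.43,  1.9 ,  0.48,  0.64,  2.8 ]), array([ 0.22,  0.62, -0.41,  2.12,  0.5 ,  0.5 ,  2.76])]
90 0 vert 111111
90 0 -vert 111111
90 0 hor 111111
90 0 -hor 111111
90 20 vert 111111
90 20 -vert 111111
90 20 hor 111111
90 20 -hor 111111
90 40 vert 111111
90 40 -vert 111111
90 40 hor 111111
90 40 -hor 111111
60 0 vert 111111
60 0 -vert 111111
60 0 hor 111111
[... 986 characters left out ...]
1111
-30 40 -hor 111111
-45 0 vert 111111
-45 0 -vert 111111
-45 0 hor 111111
-45 0 -hor 111111
-45 20 vert 111111
-45 20 -vert 111111
-45 20 hor 111111
-45 20 -hor 111111
-45 40 vert 111111
-45 40 -vert 111111
-45 40 hor 111111
-45 40 -hor 111111
-60 0 vert 111111
-60 0 -vert 111111
-60 0 hor 111111
-60 0 -hor 111111
-60 20 vert 111111
-60 20 -vert 111111
-60 20 hor 111111
-60 20 -hor 111111
-60 40 vert 111111
-60 40 -vert 111111
-60 40 hor 111111
-60 40 -hor 111111
-90 0 vert 111111
-90 0 -vert 111111
-90 0 hor 111111
-90 0 -hor 111111
-90 20 vert 111111
-90 20 -vert 111111
-90 20 hor 111111
-90 20 -hor 111111
-90 40 vert 111111
-90 40 -vert 111111
-90 40 hor 111111
-90 40 -hor 111111
0.15
```

Plan: hook the closed fingers vertically behind the board at chest y=90 to pull. Then lever from the right (the gripper pointing forward-left and slightly down), where the arm clears the jar and the board.

Run:
```python
from bench import robot
from h import *
import cv2
np.set_printoptions(precision=4,suppress=True)
robot.move_linear([.196,.6,.36],vel=.3)
robot.set_gripper(0.0,20)
q=Q((0,0,-1),(0,1,0))
robot.move_pose(P(-.037,.09,.33),q)
robot.move_linear(P(-.037,.09,.16),vel=.2)
s=robot.state();print(s["t"],inchest(s["tool_pos"]),s["contact_force"],s["finger_gap"])
cv2.imwrite("pics/w1.png",robot.capture("wrist"));cv2.imwrite("pics/s1.png",robot.capture("scene"))
```

```text
5.2917 [-0.0359  0.0897  0.1611] [1.093  0.0338 0.0801] -0.0003333409192877718
```

View pics/w1.png

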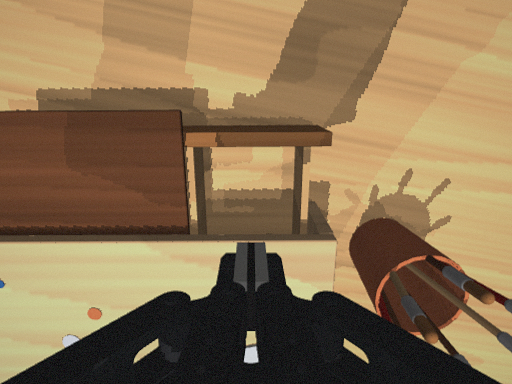

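View pics/s1.png

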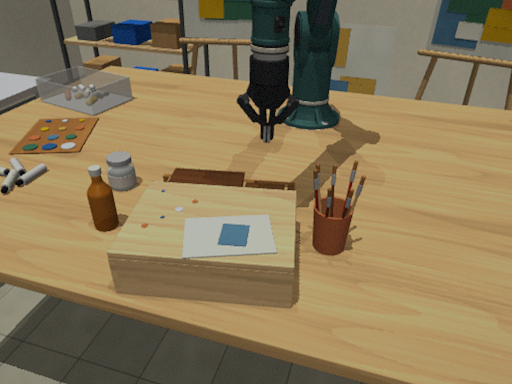

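The wrist view shows the fingertips at (252,243), the roof's front edge on row ~238 and the board's inner edge on row ~146. I'll cast those rays to verify the gap.

Run:
```python
from bench import robot
from h import *
np.set_printoptions(precision=4,suppress=True)
i=robot.camera_info("wrist");R_=i
for n,p,h in [("roof edge",(250,238),.1),("roof corner",(336,238),.1),("inner edge",(255,146),.07),("board outer",(255,132),.07),("cover FL",(182,110),.079),("tip",(252,243),.16)]:
    print(n,inchest(cast(i,p,h)))
print("target px",proj(i,P(-.037,.09,.07)),proj(i,P(-.037,.09,.161)))
```

```text
roof edge [-0.0042  0.0898  0.1   ]
roof corner [-0.0043  0.1582  0.1   ]
inner edge [-0.0728  0.0938  0.07  ]
board outer [-0.0841  0.0937  0.07  ]
cover FL [-0.1017  0.0376  0.079 ]
tip [-0.0288  0.0911  0.16  ]
target px [250.3701 187.9263] [250.198  230.9705]
```

The gap is confirmed: -0.072 to -0.003, centre -0.037. Now I descend and pull in monitored steps.

Run:
```python
from bench import robot
from h import *
import cv2
np.set_printoptions(precision=4,suppress=True)
def st():
    s=robot.state();f=s["contact_force"];return s["t"],inchest(s["tool_pos"]),np.array([f@Cx,f@Cy,f[2]])
robot.move_linear(P(-.038,.09,.09),vel=.15)
robot.move_linear(P(-.038,.09,.048),vel=.06)
print(*st())
x=-.038
robot.move_linear(P(-.105,.09,.048),vel=.06);print(*st())
x=-.105
while x>-.155:
    x-=.005
    robot.move_linear(P(x,.09,.048),vel=.05);t,p,f=st();print(t,p,f)
    if abs(f[0])>22 : break
robot.hold(.2);print(*st())
cv2.imwrite("pics/t2.png",robot.capture("top"));cv2.imwrite("pics/s2.png",robot.capture("scene"))
```

```text
6.8583 [-0.0378  0.0898  0.0481] [-0.1917  0.4078 -0.6996]
8.125 [-0.1043  0.09    0.048 ] [ 0.8776 -0.081   0.2569]
8.375 [-0.1105  0.09    0.0479] [0.004  0.2094 0.1044]
8.625 [-0.1156  0.09    0.048 ] [ 0.3884 -1.0852 -0.174 ]
8.875 [-0.1206  0.09    0.048 ] [-0.2132 -0.7661  0.5708]
9.125 [-0.1255  0.0899  0.048 ] [-0.2032  0.2877  0.4156]
9.375 [-0.1305  0.09    0.048 ] [ 0.8892 -0.8735 -0.4478]
9.625 [-0.1356  0.09    0.048 ] [-0.2074  0.2097  0.4421]
9.875 [-0.1406  0.09    0.048 ] [-0.5394 -0.0983  1.0254]
10.125 [-0.1456  0.09    0.048 ] [ 0.2604  0.2115 -0.3197]
10.375 [-0.1506  0.09    0.048 ] [ 0.4777  0.1188 -0.2542]
10.625 [-0.1556  0.09    0.048 ] [ 0.2688 -0.4741  0.5142]
10.825 [-0.1548  0.09    0.048 ] [-0.5333  0.0421  0.5012]
```

View pics/s2.png

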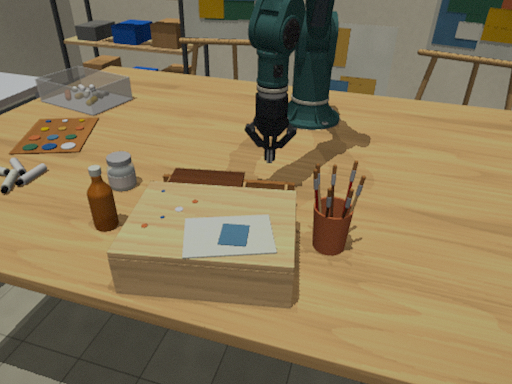

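View pics/t2.png

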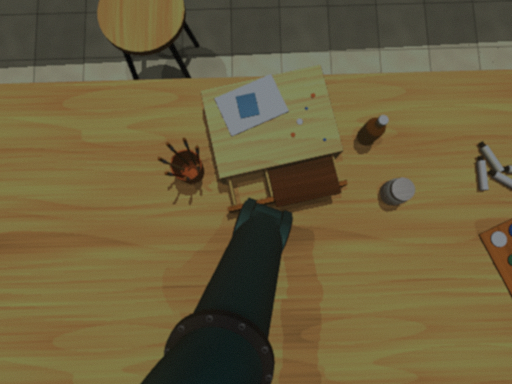

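The drawer hasn't moved and no force was felt. In the scene view the fingertips are at (269,160). I'll compare that with the projected TCP.

Run:
```python
from bench import robot
from h import *
import cv2
np.set_printoptions(precision=4,suppress=True)
s=robot.state();i=robot.camera_info("scene");print(s["tool_pos"],R.from_quat(s["eef_rot"]).as_matrix()[:,1],proj(i,s["tool_pos"]),s["finger_gap"])
print("at t1 expected",proj(i,P(-.037,.09,.161)), "board in scene",proj(i,P(-.07,.09,.07)),proj(i,P(-.105,-.0485,.079)))
print("t",robot.camera_info("top")["origin"],i["origin"])
cv2.imwrite("pics/w3.png",robot.capture("wrist"))
a=cv2.imread("pics/s2.png")[110:220,200:340];cv2.imwrite("pics/s2z.png",cv2.resize(a,None,fx=5,fy=5))
```

```text
[ 0.5196 -0.0068  0.048 ] [ 0.0002 -0.     -1.    ] [268.1897 173.2596] 9.936673396285887e-05
at t1 expected [265.6287 155.1856] board in scene [265.649  183.2932] [209.9689 168.6307]
t [0.4965 0.0077 1.0252] [1.3771 0.2119 0.5631]
```

View pics/s2z.png

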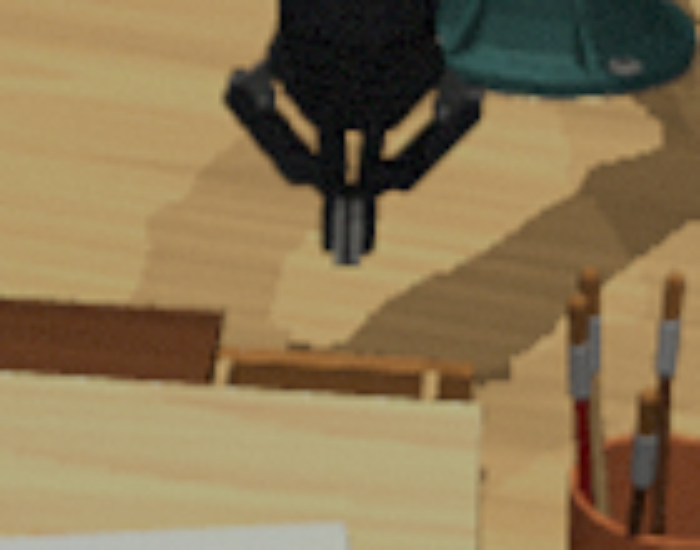

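View pics/w3.png

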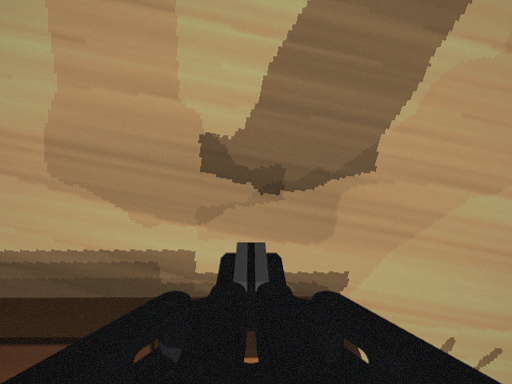

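```bash
python3 - <<'E'
from bench import robot
from h import *
np.set_printoptions(precision=4,suppress=True)
s=robot.state();i=robot.camera_info("wrist");j=robot.camera_info("scene")
M=R.from_quat(s["eef_rot"]).as_matrix();p=s["tool_pos"]
for d in (0,.01,.02,.03,.04,.05): 
    c=p-M[:,1]*d
    print(d,[proj(i,c+M[:,2]*w+M[:,0]*u) for w,u in((0,0),(0,-.011))],proj(j,c),proj(j,c-M[:,0]*.011))
E
python3 - <<'E'
import cv2
a=cv2.imread("pics/w3.png")[220:320,190:310];cv2.imwrite("pics/w3z.png",cv2.resize(cv2.convertScaleAbs(a,alpha=1.6),None,fx=5,fy=5))
E
```

```text
0 [array([249.6473, 233.3504]), array([249.6438, 215.7767])] [268.2043 173.2582] [268.5416 171.1123]
0.01 [array([249.5957, 240.6739]), array([249.591 , 222.2936])] [268.3367 169.8368] [268.6746 167.7106]
0.02 [array([249.5383, 248.8119]), array([249.5323, 229.5493])] [268.4704 166.3793] [268.8089 164.2733]
0.03 [array([249.4742, 257.9081]), array([249.4665, 237.6773])] [268.6056 162.885 ] [268.9446 160.7997]
0.04 [array([249.402 , 268.1424]), array([249.3922, 246.8448])] [268.7422 159.3534] [269.0817 157.2894]
0.05 [array([249.3203, 279.7427]), array([249.3078, 257.2648])] [268.8803 155.7838] [269.2203 153.7418]
```

View pics/w3z.png

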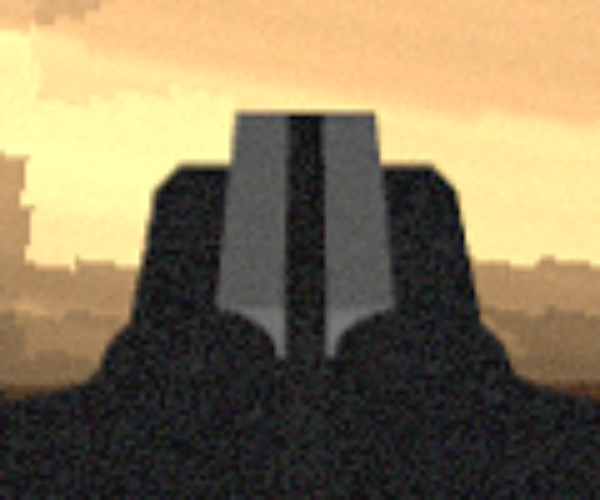

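Both cameras and the missed contact agree: the real fingertips end about 31 mm short of the reported TCP, despite the spec. The drawer is untouched, so I'll retry with that offset. The tip target is z≈0.053, with the body kept forward of the roof.

```bash
cat >> h.py <<'E'
OFF=.031
E
python3 - <<'E'
from bench import robot
from h import *
import cv2
np.set_printoptions(precision=4,suppress=True)
def st():
    s=robot.state();f=s["contact_force"];return s["t"],inchest(s["tool_pos"]),np.array([f@Cx,f@Cy,f[2]])
L=lambda x,z,v:robot.move_linear(P(x,.09,z-OFF),vel=v)
L(-.155,.115,.25)
L(-.047,.115,.25)
L(-.047,.053,.08)
print(*st())
cv2.imwrite("pics/s4.png",robot.capture("scene"))
x=-.047
while x>-.08:
    x-=.008
    L(x,.053,.08);t,p,f=st();print(t,p,f)
    if f[0]>25 or abs(f[2])>15: break
cv2.imwrite("pics/s5.png",robot.capture("scene"))
cv2.imwrite("pics/w5.png",robot.capture("wrist"))
E
```

```text
12.775 [-0.0466  0.0898  0.0223] [-0.3595  0.2969 -0.2437]
13.075 [-0.0557  0.0899  0.0224] [0.5357 0.0487 0.2105]
13.325 [-0.0637  0.09    0.0221] [-0.4116  1.119  -0.0264]
13.575 [-0.0721  0.09    0.0219] [-0.0596 -0.6839  0.2178]
13.825 [-0.0798  0.09    0.0219] [-1.03   -0.126   0.3136]
14.075 [-0.0876  0.09    0.0219] [0.0074 0.1209 0.4764]
```

View pics/s5.png

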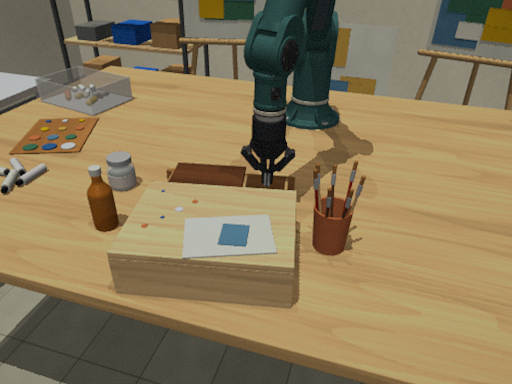

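View pics/w5.png

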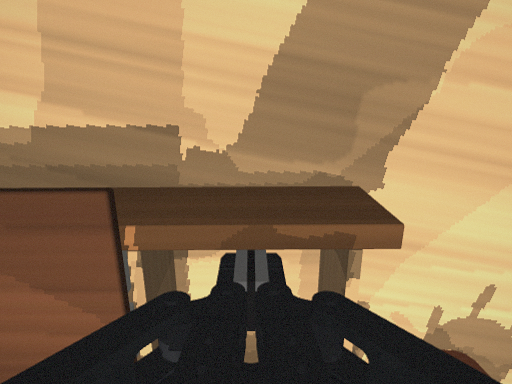

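Run:
```python
from bench import robot
from h import *
np.set_printoptions(precision=4,suppress=True)
i=robot.camera_info("wrist");s=robot.state()
print("inner",inchest(cast(i,(290,249),.07)),"outer",inchest(cast(i,(290,224),.07)),"tcp",inchest(s["tool_pos"]))
```

```text
inner [-0.1009  0.1076  0.07  ] outer [-0.1126  0.1071  0.07  ] tcp [-0.087  0.09   0.022]
```

The finger is hooked and the drawer follows, now about 0.11 out. I continue through the catch.

Run:
```python
from bench import robot
from h import *
import cv2
np.set_printoptions(precision=4,suppress=True)
def st():
    s=robot.state();f=s["contact_force"];return s["t"],inchest(s["tool_pos"]),np.array([f@Cx,f@Cy,f[2]])
L=lambda x,z,v:robot.move_linear(P(x,.09,z-OFF),vel=v)
L(-.116,.053,.06);print(*st())
x=-.116
while x>-.15:
    x-=.003
    L(x,.053,.05);t,p,f=st();print(t,p,f)
    if f[0]>25 or abs(f[2])>15: break
cv2.imwrite("pics/w6.png",robot.capture("wrist"));cv2.imwrite("pics/s6.png",robot.capture("scene"))
```

```text
14.8083 [-0.117   0.0901  0.022 ] [-0.093  -0.1719 -0.0811]
15.0583 [-0.1193  0.0901  0.0219] [0.4832 0.2393 1.0057]
15.3083 [-0.1211  0.0901  0.0221] [ 1.2589  0.674  -1.5956]
15.5583 [-0.1217  0.0899  0.0223] [ 5.2134  0.3483 -2.8468]
15.8083 [-0.1227  0.0899  0.0226] [ 7.5364  1.2254 -4.6466]
16.0583 [-0.1265  0.0898  0.0226] [ 5.4073  0.3705 -1.1153]
16.3083 [-0.1355  0.0901  0.0219] [-0.5097 -1.0304  0.1016]
16.5583 [-0.138   0.09    0.0219] [ 0.5742 -0.4743 -0.1794]
16.8083 [-0.1381  0.0899  0.0222] [ 4.9702 -0.1772 -3.5844]
17.0583 [-0.1379  0.0898  0.0225] [ 8.2147  1.2116 -5.4471]
17.3083 [-0.1377  0.0896  0.0229] [11.8237  0.9207 -7.2765]
17.5583 [-0.1376  0.0895  0.0232] [ 15.9452   0.9492 -10.5035]
17.8083 [-0.1374  0.0893  0.0236] [ 19.6498   1.5909 -12.38  ]
```

View pics/w6.png

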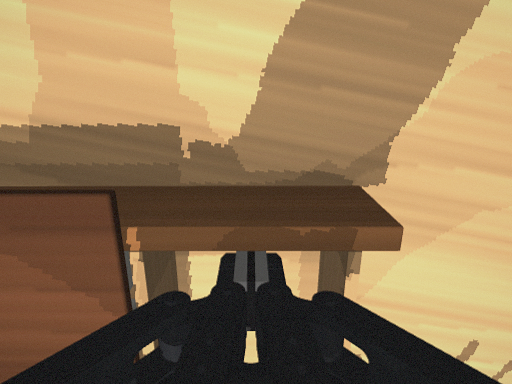

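View pics/s6.png

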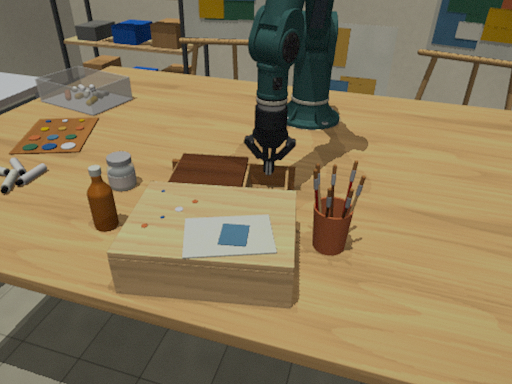

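The drawer snapped through the catch and is on its hard stop: the finger halted at -0.138 with force rising to 20 N, and the cover is still shut. Now I release and check IK for the levering path with the corrected tip.

```bash
cat >> h.py <<'E'
HX,HZ=-.020,.0755
def tooldir(az,pit):
    a,p=np.radians([az,pit]);return np.array([np.cos(a)*np.cos(p),-np.sin(a)*np.cos(p),-np.sin(p)]),(-np.sin(a),-np.cos(a),0)
def lev(x,y,z,az,pit):
    d,j=tooldir(az,pit); t=np.array([x,y,z])+d*OFF
    return P(*t),Q(d,j)
def arc(th,r,h):  # tip in chest x,z
    return HX-r*np.cos(th)-h*np.sin(th), HZ+r*np.sin(th)-h*np.cos(th)
E
python3 - <<'E'
from bench import robot
from h import *
np.set_printoptions(precision=2,suppress=True)
robot.move_linear(P(-.115,.09,.022),vel=.1)
robot.move_linear(P(-.115,.09,.17),vel=.25)
for az in (-50,-40,-30,-25):
  for pit in (20,30,40):
    print(az,pit)
    for x,z in [(-.25,.2),(-.24,.055),(-.174,.055)]+[arc(np.radians(t),.15-.0003*t,.017) for t in (20,60,90,108)]:
        k=robot.inverse_kinematics(*lev(x,-.06,z,az,pit));print("  ",np.round([x,z],3),k)
print(robot.state()["t"])
E
```

```text
-50 20
   [-0.25  0.2 ] [ 0.52  0.8   0.47  2.18 -1.24  1.6   1.48]
   [-0.24  0.06] [ 0.59  1.06  0.33  2.13 -1.33  1.5   1.67]
   [-0.17  0.06] [ 0.52  1.05  0.31  2.06 -1.41  1.49  1.57]
   [-0.16  0.11] [ 0.48  0.96  0.35  2.07 -1.4   1.52  1.48]
   [-0.1   0.18] [ 0.37  0.86  0.39  2.   -1.44  1.55  1.29]
   [-0.04  0.2 ] [ 0.32  0.85  0.38  1.91 -1.49  1.53  1.17]
   [0.   0.19] [ 0.31  0.87  0.35  1.84 -1.51  1.5   1.12]
-50 30
   [-0.25  0.2 ] [ 0.43  0.72  0.55  2.2  -1.22  1.48  1.4 ]
   [-0.24  0.06] [ 0.52  0.97  0.38  2.18 -1.36  1.36  1.62]
   [-0.17  0.06] [ 0.44  0.97  0.36  2.1  -1.42  1.36  1.51]
   [-0.16  0.11] [ 0.39  0.89  0.41  2.1  -1.39  1.39  1.42]
   [-0.1   0.18] [ 0.28  0.79  0.47  2.01 -1.4   1.43  1.21]
   [-0.04  0.2 ] [ 0.22  0.79  0.48  1.91 -1.43  1.43  1.09]
   [0.   0.19] [ 0.2   0.82  0.46  1.85 -1.46  1.42  1.04]
-50 40
   [-0.25  0.2 ] [ 0.31  0.64  0.63  2.21 -1.19  1.34  1.31]
   [-0.24  0.06] [ 0.43  0.9   0.44  2.21 -1.37  1.22  1.56]
   [-0.17  0.06] [ 0.34  0.9   0.42  2.13 -1.42  1.22  1.44]
   [-0.16  0.11] [ 0.29  0.82  0.49  2.12 -1.3
[... 3349 characters left out ...]
 3.37  0.16  2.92]
   [-0.16  0.11] [ 1.42  1.14 -1.1   2.31  3.82  0.16  2.35]
   [-0.1   0.18] [ 1.33  0.97 -1.12  2.22  4.32  0.16  1.66]
   [-0.04  0.2 ] [-0.22  1.08  1.18  2.19  4.31  1.85  0.96]
   [0.   0.19] [-0.25  1.11  1.18  2.13  4.25  1.82  0.89]
-25 40
   [-0.25  0.2 ] [ 0.73  0.48  0.05  2.41 -1.53  0.88  1.23]
   [-0.24  0.06] [ 1.4   1.04 -0.91  2.39  3.81  0.19  2.39]
   [-0.17  0.06] [ 1.27  1.03 -0.91  2.31  3.74  0.2   2.37]
   [-0.16  0.11] [ 1.35  1.   -1.08  2.3   3.15  0.08  2.87]
   [-0.1   0.18] [-0.21  0.99  1.18  2.25  4.49  1.66  1.03]
   [-0.04  0.2 ] [ 0.93  0.67 -0.69  2.09 -1.48  0.34  0.9 ]
   [0.   0.19] [ 0.88  0.71 -0.68  2.03 -1.45  0.31  0.85]
19.1667
```

IK is continuous at az≈-52°, pitch 25° (coming from the right). I move to the pre-lever position and look before lifting.

Run:
```python
from bench import robot
from h import *
import cv2
np.set_printoptions(precision=4,suppress=True)
cv2.imwrite("pics/w7.png",robot.capture("wrist"))
i=robot.camera_info("wrist")
A=(-52,25)
robot.move_linear(P(-.2,.05,.26),vel=.3)
robot.move_pose(*lev(-.26,-.17,.22,*A))
p,q=lev(-.24,-.165,.046,*A)
robot.move_linear(p,ori=q,vel=.2)
s=robot.state();print(s["t"],inchest(s["tool_pos"]),s["contact_force"],s["joint_pos"])
cv2.imwrite("pics/s8.png",robot.capture("scene"));cv2.imwrite("pics/w8.png",robot.capture("wrist"));cv2.imwrite("pics/t8.png",robot.capture("top"))
```

```text
21.8417 [-0.2224 -0.1431  0.034 ] [ 0.2263 -0.4749  0.8826] [ 0.4768  1.1513  0.6482  1.9265 -1.3168  1.7355  1.5885]
```

View pics/s8.png

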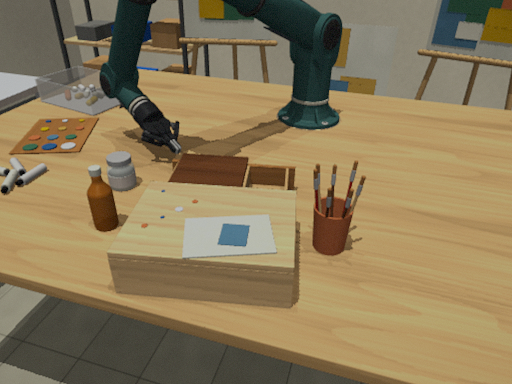

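View pics/w8.png

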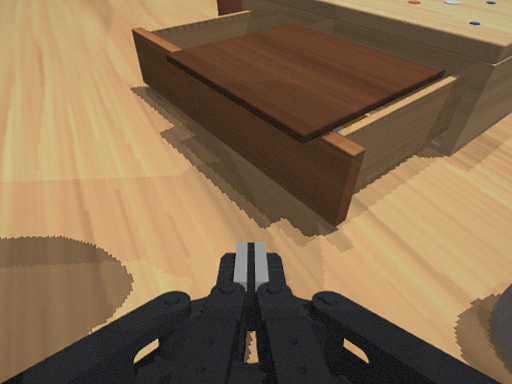

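View pics/t8.png

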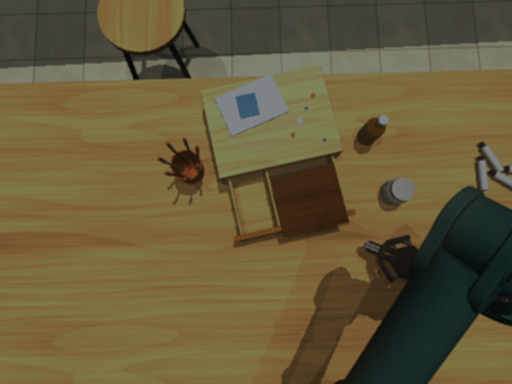

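The wrist view shows the cover's front-right corner at (305,137), its front-left corner at (168,54) and the tip at (252,243). I check these numbers and the tip position.

```bash
python3 - <<'E'
from bench import robot
from h import *
np.set_printoptions(precision=4,suppress=True)
i=robot.camera_info("wrist");s=robot.state();j=robot.camera_info("scene");t=robot.camera_info("top")
print("cover FR",inchest(cast(i,(304,136),.079)),"FL",inchest(cast(i,(168,54),.079)),"board R out top",inchest(cast(i,(357,153),.07)))
M=R.from_quat(s["eef_rot"]).as_matrix();tip=s["tool_pos"]-M[:,1]*OFF
print("tip",inchest(tip),proj(j,tip),proj(t,tip),"wrist",proj(i,tip),"toolx",M[:,0])
for n,p in (("FL",(283,236)),("FR",(347,216))): print(n,inchest(cast(t,p,.079)))
E
python3 - <<'E'
import cv2
a=cv2.imread("pics/t8.png")[170:300,220:430];cv2.imwrite("pics/t8z.png",cv2.resize(cv2.convertScaleAbs(a,alpha=1.8),None,fx=3.5,fy=3.5))
E
```

```text
cover FR [-0.1809 -0.1369  0.079 ] FL [-0.1802  0.0281  0.079 ] board R out top [-0.1586 -0.1588  0.07  ]
tip [-0.2399 -0.1656  0.0473] [178.5139 151.8934] [363.8866 244.4251] wrist [252.8893 255.3212] toolx [-0.1914 -0.3777 -0.9059]
FL [-0.1738  0.035   0.079 ]
FR [-0.1601 -0.1335  0.079 ]
```

View pics/t8z.png

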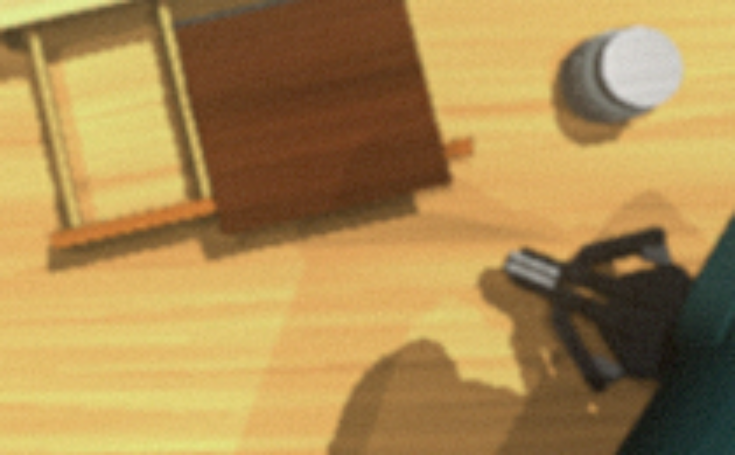

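The tip model matches both views and the lip edge is at x≈-0.177. Slide under the lip and start lifting.

Run:
```python
from bench import robot
from h import *
import cv2
np.set_printoptions(precision=4,suppress=True)
A=(-52,25)
def go(x,y,z,v):
    p,q=lev(x,y,z,*A);robot.move_linear(p,ori=q,vel=v)
    s=robot.state();f=s["contact_force"];M=R.from_quat(s["eef_rot"]).as_matrix()
    print(round(s["t"],2),inchest(s["tool_pos"]-M[:,1]*OFF),np.array([f@Cx,f@Cy,f[2]]))
go(-.171,-.088,.046,.08)
cv2.imwrite("pics/w9.png",robot.capture("wrist"))
go(-.169,-.088,.075,.05)
for th,r in ((15,.147),(25,.144)): 
    x,z=arc(np.radians(th),r,.0145);go(x,-.088,z,.06)
cv2.imwrite("pics/s9.png",robot.capture("scene"));cv2.imwrite("pics/w10.png",robot.capture("wrist"))
```

```text
23.43 [-0.1715 -0.089   0.0459] [-1.0134 -3.0958 -0.3393]
24.22 [-0.1692 -0.0883  0.0748] [-2.1717 -4.2759 -0.6471]
24.78 [-0.1655 -0.0869  0.0998] [-0.8454  0.2247 -0.956 ]
25.36 [-0.1565 -0.0882  0.1235] [-0.7182  0.2159 -0.4893]
```

View pics/w10.png

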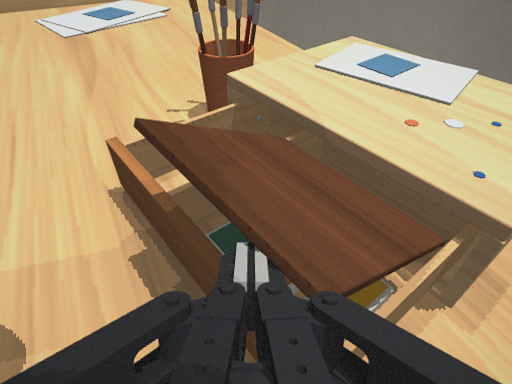

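View pics/s9.png

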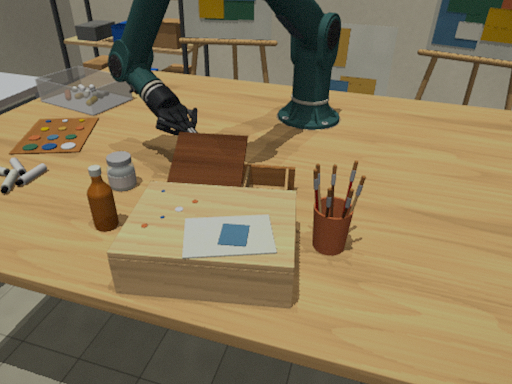

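The plate is riding on the fingers at about 25–30°, the drawer is out and the jar is clear. Continue along the arc in small steps.

Run:
```python
from bench import robot
from h import *
import cv2
np.set_printoptions(precision=4,suppress=True)
A=(-52,25)
def go(x,y,z,v):
    p,q=lev(x,y,z,*A);robot.move_linear(p,ori=q,vel=v)
    s=robot.state();f=s["contact_force"];M=R.from_quat(s["eef_rot"]).as_matrix()
    F=np.array([f@Cx,f@Cy,f[2]]);print(round(s["t"],2),inchest(s["tool_pos"]-M[:,1]*OFF),F)
    return np.linalg.norm(F)
for th,r in ((35,.14),(45,.136),(55,.133),(65,.13),(73,.128)): 
    x,z=arc(np.radians(th),r,.0145)
    if go(x,-.088,z,.06)>12: break
cv2.imwrite("pics/s11.png",robot.capture("scene"));cv2.imwrite("pics/w11.png",robot.capture("wrist"))
```

```text
26.02 [-0.1428 -0.088   0.1442] [-1.1329  0.2063 -0.8866]
26.57 [-0.1262 -0.088   0.1617] [-0.0238 -0.2997 -1.4252]
27.12 [-0.1079 -0.0879  0.1763] [-0.8138 -0.7685 -0.05  ]
27.65 [-0.0879 -0.0878  0.1873] [-0.8219  0.3674 -1.6008]
28.1 [-0.0709 -0.0878  0.1938] [-0.1234  1.1746  0.2525]
```

View pics/w11.png

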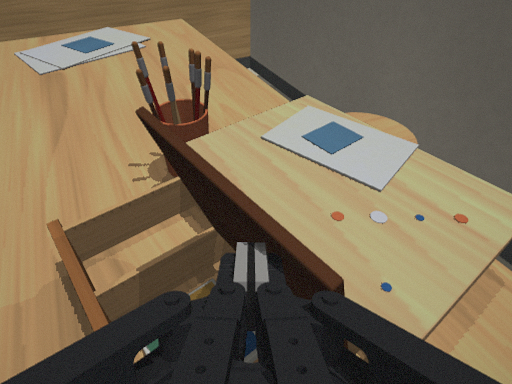

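View pics/s11.png

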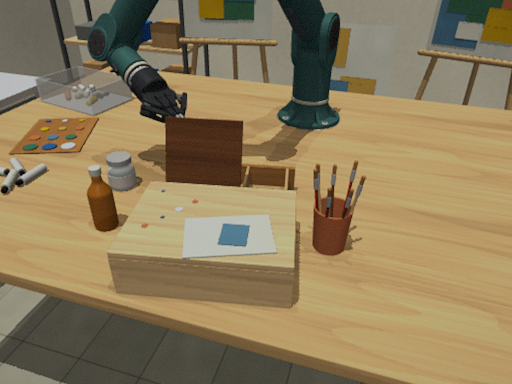

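The plate is near upright at about 75–80°. I ease it past vertical slowly.

Run:
```python
from bench import robot
from h import *
import cv2
np.set_printoptions(precision=4,suppress=True)
A=(-52,25)
def go(x,y,z,v):
    p,q=lev(x,y,z,*A);robot.move_linear(p,ori=q,vel=v)
    s=robot.state();f=s["contact_force"];M=R.from_quat(s["eef_rot"]).as_matrix()
    F=np.array([f@Cx,f@Cy,f[2]]);print(round(s["t"],2),inchest(s["tool_pos"]-M[:,1]*OFF),F)
    return np.linalg.norm(F)
for th,r in ((80,.127),(87,.126),(93,.126),(98,.126),(103,.126)): 
    x,z=arc(np.radians(th),r,.0145)
    if go(x,-.088,z,.03)>12: break
cv2.imwrite("pics/s12.png",robot.capture("scene"));cv2.imwrite("pics/w12.png",robot.capture("wrist"))
```

```text
28.87 [-0.0563 -0.088   0.1981] [-0.5112 -0.3535 -0.044 ]
29.53 [-0.0411 -0.0879  0.2006] [1.1141 0.4651 0.0716]
30.12 [-0.0278 -0.0879  0.2021] [ 1.0398 -0.0428 -1.2197]
30.64 [-0.0167 -0.0879  0.2023] [-0.4844  0.2945 -0.764 ]
31.16 [-0.0057 -0.0879  0.2015] [-0.5238 -1.0349  1.1609]
```

View pics/w12.png

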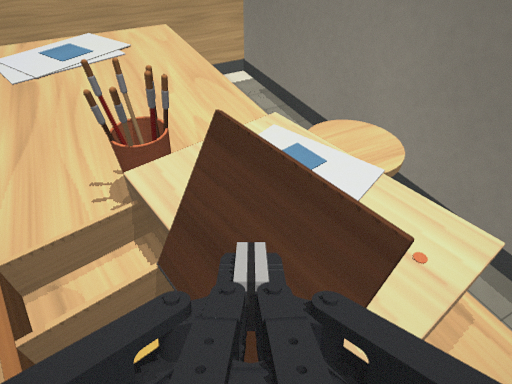

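View pics/s12.png

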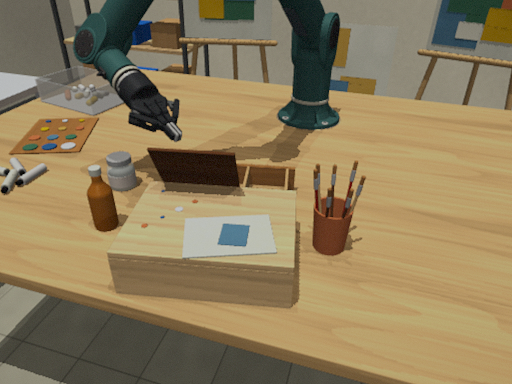

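The plate has gone past upright and leans clear of the fingers. I retreat and verify.

Run:
```python
from bench import robot
from h import *
import cv2
np.set_printoptions(precision=4,suppress=True)
A=(-52,25)
p,q=lev(-.12,-.15,.24,*A);robot.move_linear(p,ori=q,vel=.12)
p,q=lev(-.2,-.18,.3,*A);robot.move_linear(p,ori=q,vel=.2)
robot.hold(1.0)
print(robot.state()["t"],robot.state()["contact_force"])
for n in("scene","top","wrist"): cv2.imwrite(f"pics/{n}13.png",robot.capture(n))
a=cv2.imread("pics/scene13.png")[100:300,80:360];cv2.imwrite("pics/s13z.png",cv2.resize(a,None,fx=2.8,fy=2.8,interpolation=cv2.INTER_CUBIC))
a=cv2.imread("pics/top13.png")[55:235,180:400]
cv2.imwrite("pics/t13z.png",cv2.resize(cv2.convertScaleAbs(a,alpha=1.8),None,fx=3.3,fy=3.3,interpolation=cv2.INTER_CUBIC))
for n,y0,y1,x0,x1 in (("scene",145,260,85,140),("scene",150,260,305,370),("top",110,215,350,420),("top",135,200,155,210)):
    a=cv2.imread(f"pics/{n}0.png")[y0:y1,x0:x1].astype(int);b=cv2.imread(f"pics/{n}13.png")[y0:y1,x0:x1].astype(int)
    g=lambda m:cv2.GaussianBlur(m.mean(2).astype(np.float32),(0,0),1); print(n,(x0,y0),cv2.phaseCorrelate(g(a),g(b)))
```

```text
34.2167 [-0.7637 -1.0773  0.2876]
scene (85, 145) ((0.007679491682925033, -0.0014264460615152075), 0.9676869037416246)
scene (305, 150) ((-0.0024775883177952096, -0.01400021061546397), 0.9985534495777554)
top (350, 110) ((0.038019440633952684, -0.15465836466282923), 0.9707912011033714)
top (155, 135) ((0.01438370681922052, 0.009656252241448726), 1.002500248314054)
```

View pics/s13z.png

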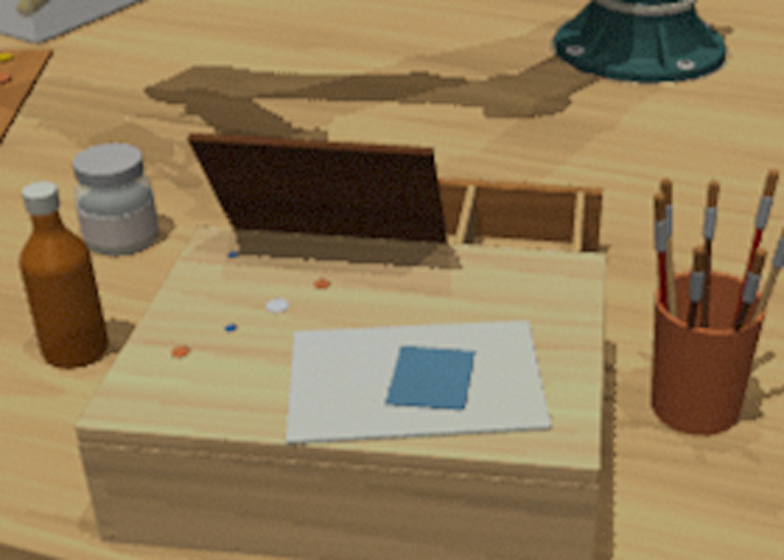

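View pics/t13z.png

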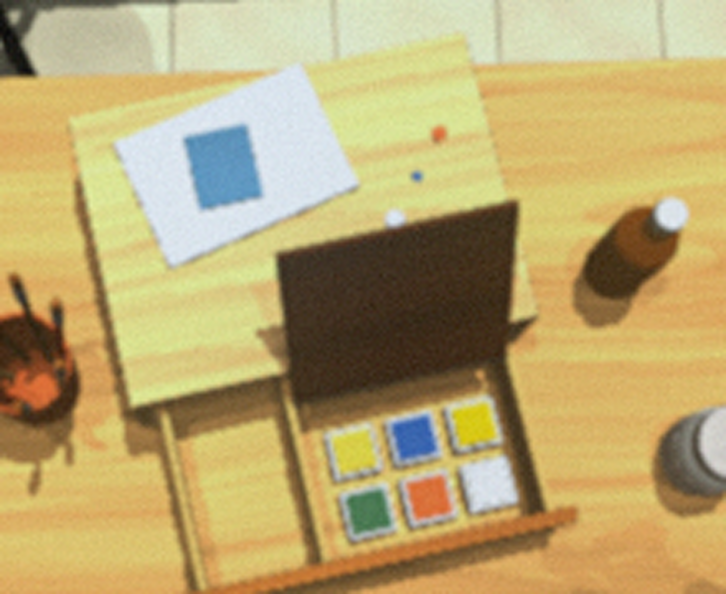

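The cover leans back, the paints are exposed and the bystanders haven't moved. A quick numeric check of the angle and opening before handing in.

Run:
```python
from bench import robot
from h import *
np.set_printoptions(precision=1,suppress=True)
for n,f in (("top",lambda p:((p[0]-180+.5)*3.3,(p[1]-55+.5)*3.3)),("scene",lambda p:((p[0]-80+.5)*2.8,(p[1]-100+.5)*2.8))):
    i=robot.camera_info(n)
    for th in (1.85,1.95,2.0,2.05,2.1):
        print(n,th,[np.array(f(proj(i,P(HX-.156*np.cos(th),y,HZ+.156*np.sin(th))))) for y in (.0365,-.1335)])
i=robot.camera_info("top")
for p in ((215,592),(575,514)): print(inchest(cast(i,((p[0]+.5)/3.3+179.5,(p[1]+.5)/3.3+54.5),.07))*1000)
```

```text
top 1.85 [array([288.2, 302.9]), array([537.5, 248.6])]
top 1.95 [array([283.1, 283.8]), array([530.3, 230.1])]
top 2.0 [array([280.5, 274.9]), array([526.6, 221.4])]
top 2.05 [array([278.1, 266.4]), array([522.9, 213.3])]
top 2.1 [array([275.7, 258.5]), array([519.2, 205.7])]
scene 1.85 [array([439.8, 108.4]), array([201. ,  93.8])]
scene 1.95 [array([436.8, 124.3]), array([195.1, 109.2])]
scene 2.0 [array([435.3, 133. ]), array([192.2, 117.7])]
scene 2.05 [array([433.8, 142.2]), array([189.5, 126.6])]
scene 2.1 [array([432.4, 151.7]), array([186.9, 135.9])]
[-148.1  127.2   70. ]
[-150.  -156.4   70. ]
```

The angle matches 2.1 rad in both views, and the board's inner edge at about -148 mm means the drawer is about 160 mm out. Handing in.

Run:
```python
from bench import robot
robot.job_done(); print(robot.state()["t"])
```

```text
the job is handed in; nothing more can be done
the job is handed in; nothing more can be done
```

I pulled the drawer through its catch to the hard stop and laid the cover back past upright. The job was handed in at about 34 s of the 51 s; no verdict was reported.

- **Drawer:** the first pull passed over the front board without touching it. Both cameras showed the fingertips ending about 31 mm short of the reported TCP, which disagrees with the spec. With that corrected, the catch gave way at about 7.5 N, and the finger stopped at the drawer's end stop with the force rising to about 20 N.
- **Cover:** I levered it up by the lip from the robot's right, slowly, and it settled back by itself. I did not measure its swing speed as it fell back.
- **Last checks (by camera):**
  - The cover leans back at about 2.1 rad in both the scene and top views.
  - The drawer is out about 158–160 mm.
  - The bottle, jar and pot moved less than 0.2 px in the images.
  - The arm was clear of everything.
- **Small disagreements:** camera measurements of the chest differed by up to about 4 mm between views, which did not affect the work. No final check failed.

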